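Locate a drill-core carrier on its two pins and end stop

TASK

Pick up the carrier plate with the upright drill-core stub and lay it flat on the steel locating plate, its long sides along the row of two pins, clear of the pins and of the end stop. Then push it gently square against both pins and, after that, slide it along them until it bears gently on the end stop too, and leave it there touching both pins and the stop. Never press hard on the pins or the stop (keep each push under about 1.5 kg), set the carrier down softly, and leave everything else on the bench where it is.

Things in the scene. Friction and masses are not known exactly. Their poses are not given: they have to be found in the camera images.
- carrier: loose aluminium plate 80 (its x) x 120 (its y) x 12 mm thick with a round grey core stub, 36 mm in diameter, 40 mm tall, fixed upright at its centre (12 to 52 mm above the underside; thin dark collar round its foot): grip it by the core. Origin at the centre of the underside, z up. The same either way round. 0.3 to 0.6 kg; slides at 0.5 to 2 N on the smooth bed.
- fixture: locating plate: rigid smooth steel bed 170 (x) x 230 (y) x 20 mm thick, fixed to the bench. Origin at the centre of its underside, z up; bed top at z = 20 mm. Two pins stand towards its +x side in a row along y, an end stop towards its +y end. The carrier belongs with one long side against both pins and one short side against the stop, either way round.
- pin_row (a point): middle of the range of the row of pins, on the bed's top at fixture (+55, 0) mm. Two rigid upright dowel pins (pin_c0, pin_c1), 12 mm in diameter and 14 mm high above the bed, stand in slots at fixture y = -33 and +33 mm. Both are set at the same fixture x, anywhere from +45 to +65 mm, differently each time and not reported: find them by feel.
- stop_mark (a point): middle of the range of the end stop, on the bed's top at fixture (+9, +63) mm. Dark block 36 x 30 x 15 mm high with a 10 mm round button pointing to fixture -y, 6 mm above the bed. The button's (stop_c1) flat tip is at fixture x = +9 and anywhere from y = +52 to +74 mm, differently each time and not reported: find it by feel. The block begins 7 mm behind the tip.
- core_piece: loose bystander: piece of brown drill core 40 mm in diameter, 90 mm long, lying in a small wooden cradle; origin at the centre of its underside
- parallel: loose bystander: dark iron block 130 x 45 x 40 mm; origin at the centre of its underside
- scale_ring: loose bystander: brass ring 52 mm across, 10 mm high; origin at the centre of its underside
- dish: loose bystander: shallow white dish 90 mm across, 18 mm high; origin at the centre of its underside
- jar: loose bystander: amber glass jar 56 mm across, 75 mm high, black cap; origin at the centre of its underside
- rock: loose bystander: reddish rock specimen about 72 mm across, 40 mm high; origin at the centre of its underside
- brush: loose bystander: brush 160 mm long lying on the bench; origin at the centre of its underside
Things that resemble listed ones, but are neither listed nor needed, are in the scene too. What is meant by the carrier is not turquoise, and is the larger of those in its own colour.

How it is judged (in metres and radians):
On the way, in this order (a step that is already met when the one before it is completed fails the run):
1. the carrier lies flat on the bed, clear of the pins and the end stop (2 mm or more) (z of carrier in the frame of fixture between 0.018 and 0.022 m and angle between carrier's own z axis and vertical below 0.03 rad and ((x of each of pin_c0, pin_c1 in the frame of carrier above 0.048 m and y of stop_c1 in the frame of carrier above 0.068 m) or (x of each of pin_c0, pin_c1 in the frame of carrier below -0.048 m and y of stop_c1 in the frame of carrier below -0.068 m)) and x of carrier in the frame of fixture above -0.06 m and y of carrier in the frame of fixture above -0.08 m and linear speed of carrier below 0.03 m/s), for 0.2 s.
2. the carrier, lying flat and with each pin within 1.5 mm of its side, is pressed on them (over 2 N on at least one), not yet touching the end stop (z of carrier in the frame of fixture between 0.018 and 0.022 m and angle between carrier's own z axis and vertical below 0.03 rad and ((x of pin_c0 in the frame of carrier between 0.0445 and 0.0475 m and x of pin_c1 in the frame of carrier between 0.0445 and 0.0475 m) or (x of pin_c0 in the frame of carrier between -0.0475 and -0.0445 m and x of pin_c1 in the frame of carrier between -0.0475 and -0.0445 m)) and (contact force between carrier and pin_c0 above 2 N or contact force between carrier and pin_c1 above 2 N) and contact force between carrier and stop_c1 below 0.1 N), for 0.2 s.
3. the carrier, lying flat, is pressed on the end stop (over 2 N) (z of carrier in the frame of fixture between 0.018 and 0.022 m and angle between carrier's own z axis and vertical below 0.03 rad and contact force between carrier and stop_c1 above 2 N), for 0.2 s.
At the end, for the whole second after the job is handed in: The carrier lies flat and still on the bed, released, one long side within 1.5 mm of both pins and one short side within 1.5 mm of the end stop's button (z of carrier in the frame of fixture between 0.018 and 0.022 m and angle between carrier's own z axis and vertical below 0.03 rad and ((x of pin_c0 in the frame of carrier between 0.0445 and 0.0475 m and x of pin_c1 in the frame of carrier between 0.0445 and 0.0475 m and y of stop_c1 in the frame of carrier between 0.0645 and 0.0675 m) or (x of pin_c0 in the frame of carrier between -0.0475 and -0.0445 m and x of pin_c1 in the frame of carrier between -0.0475 and -0.0445 m and y of stop_c1 in the frame of carrier between -0.0675 and -0.0645 m)) and linear speed of carrier below 0.005 m/s); the robot touches nothing.
It fails at once if more than 20 N of force between the carrier and a pin or the end stop (contact force between carrier and pin_c0 above 20 N or contact force between carrier and pin_c1 above 20 N or contact force between carrier and stop_c1 above 20 N).
It fails at once if the carrier is banged down on the bed (more than 60 N) (contact force between carrier and fixture above 60 N).
It fails at once if the carrier is tipped by more than 0.35 rad (angle between carrier's own z axis and vertical above 0.35 rad).
It fails at once if a bystander is moved by more than 15 mm (distance of any of core_piece, parallel, scale_ring, dish, jar, rock, brush from where it was at the start of the episode above 0.015 m).
It also fails if it takes over 72 s, if anything falls off the work surface, if the arm or the gripper's body presses on something with over 40 N, if the wrist force passes 120 N, or if a joint passes its speed limit or range.

ROBOT

A 6-joint arm with a two-finger parallel gripper is mounted at the origin on the work surface. World frame = base frame: x ahead of the robot, y to its left, z up, the work surface at z = 0. Lengths are in mm, angles in degrees, forces in N, time in s.
With the tool pointing down it reaches from about 350 to 850 mm from the base axis. Payload 8.1 kg.
Tool frame: the origin (TCP) lies midway between the tips of the shut fingers; the grasp point (between the pads) lies 19 mm behind it; z points along the fingers, y is the direction in which the jaws open and shut (so a half turn about z gives the same grasp; the last joint's range is limited). The gripper opens to 85 mm and grips with 20 to 120 N. Pads are 22 mm wide; open, the fingers measure 114 mm over their backs; the gripper's body (76 mm by 85 mm) begins 54 mm behind the grasp point. The pads swing forward as they close: fully open they stand 13 mm farther back than shut.
Start: joints at [-68.892, 7.471, 85.268, -0, 87.261, -4.893], TCP at [263.05, -539.268, 231.292] pointing down, gripper open.
Joint ranges: [-169.43, 169.43], [-51.17, 129.36], [1.28, 143.12], [-76.62, 256.62], [0, 156.53], [-152.29, 152.29]. Speed limits (degrees/s): [136.94, 136.94, 159.86, 180, 180, 180].

INTERFACE

Orientations are given as [roll, pitch, yaw] about the fixed x, y, z axes, in that order (R = Rz(yaw) Ry(pitch) Rx(roll)).
In Python, from bench import r gives the robot as it stands.
- The arm moves only by the tool carry_out, never from a script. Its argument "increments" is a list of rows, each a list of 3 entries, a list of its own where there are three numbers: the shift along the tool's x, y, z in m, then the turn, a rotation vector about the tool's x, y, z in rad, then the closure, from 0 (fully open) to 1 (shut). A call has 1 to 12 rows; each row shifts and turns the pose as measured when the row begins, along the tool's axes as they then stand; what a row does not reach is not made up. A row lasts 1/10 s, in which the tool goes at most 50 mm and 8.59 degrees, less where a joint would pass 70% of its speed; a pose out of reach is approached as far as the arm can. A call with a gripper value outside its range is refused whole. The fingers move at their own pace and stop on an object; "newtons" is the grip in N (left out, the last holds). Time passes only in rows, so rows that do not move let the fingers close. It gives the time, the measured TCP pose, the force and the opening at its end, in the units of the state.
- r.sense(): the state, without advancing time (a new reading comes with each control period).
- r.snapshot(name): name is "scene" or "side" or "wrist"; returns a dict with "image" (400x640x3 uint8, blue, green, red), "vertical_fov" (degrees; the focal length in pixels is half the picture's height over the tangent of half this angle, whatever the lens; pixels are square), "cx", "cy" (the principal point, pixels), "k1" (the pictures are not rectified: a ray, as slopes to the right and down, at radius r is drawn at 1 + k1 r^2 times it, then the intrinsics apply), "rvec" (rotation vector, rad) and "tvec" (3), from world to camera coordinates, as OpenCV has them. Camera axes: x right, y down, z forward; pixel columns grow to the right and rows downward; lengths in mm; the calibration is good to about 2 mm. A picture is of the moment at which its call begins. There is no depth.
- r.hand_in(): hands the job in, once; it reports no verdict.
The state is a dict: "time": time; "joint_pos": joint angles; "qd": joint speeds; "joint_efforts": joint torques, N m; "tool_pos": TCP position; "tcp_rot": TCP orientation; "ft_force": force on the tool from outside, world axes, zero at the start; "wrist_torque": the same for the moment, N m; "finger_gap": finger opening in mm.
Only numpy, scipy, OpenCV 4.12 (cv2) and the standard library are available. Lean on these libraries where they do the work, as an engineer would, in place of code of your own. Each camera call takes 0.05 s, during which the arm holds its last target.

## Working session

There is one attempt and no reset: what is moved stays moved. The work goes in short steps, Python scripts to look and compute and a tool call to move; the robot and the scene stay as the last step left them, time stands still between calls to the robot, and variables do not carry over. Pictures are saved under pics/ and viewed, and the job is handed in when it is done.

Besides the shell and the picture viewer there is one more tool, called after "Emit:" as name(argument=value, ...) on one line, values as JSON. carry_out: Moves the arm, as the interface text tells. Its arguments: {"type":"object","properties":{"increments":{"type":"array"},"newtons":{"type":"number"}},"required":["increments"]}

```bash
ls; mkdir -p pics; python3 - <<'E'
from bench import r
import cv2
print(r.sense())
for n in ["scene","side","wrist"]:
    s=r.snapshot(n); cv2.imwrite(f"pics/{n}0.png",s["image"]); print(n,{k:v for k,v in s.items() if k!="image"})
E
```

```text
pics
{'time': 0.0, 'joint_pos': array([-6.88915763e+01,  7.51395589e+00,  8.53296909e+01, -1.22442163e-03,
        8.72621550e+01, -4.89317377e+00]), 'qd': array([-0.0325065 , -0.04476479, -0.0367898 ,  0.10768482, -0.10631851,
       -0.14582735]), 'joint_efforts': array([ 2.33198756e-03, -5.69398856e+01, -5.00548875e+01,  1.21062055e-05,
        1.49312324e-02, -2.32357860e-05]), 'tool_pos': array([ 262.84915484, -538.74373747,  230.25250662]), 'tcp_rot': array([-1.79894480e+02, -7.80623653e-03,  2.60016499e+01]), 'ft_force': array([0.1749358 , 1.05160388, 0.02418514]), 'wrist_torque': array([ 0.03404561,  0.00964692, -0.09152329]), 'finger_gap': 85.58889334469025}
scene {'vertical_fov': 52.6552834541674, 'cx': 322.09515454553645, 'cy': 199.92179344960633, 'k1': -0.10326563171598344, 'rvec': array([ 0.85796938,  2.35792654, -1.28748184]), 'tvec': array([ 416.33414284, -153.77113479, 1638.65611105])}
side {'vertical_fov': 52.724217210473746, 'cx': 317.2699984374515, 'cy': 205.89061820319074, 'k1': -0.02719537290113002, 'rvec': array([ 0.10015298, -2.77673876,  1.34544476]), 'tvec': array([ 523.12224802,   78.17025019, 1068.62270646])}
wrist {'vertical_fov': 59.39547960667163, 'cx': 318.67759500743136, 'cy': 202.67251895287396, 'k1': -0.05848735581129125, 'rvec': array([-2.46655593,  1.54000796,  0.20867995]), 'tvec': array([-598.98178376,  -33.51089297,  377.33367268])}
```

View pics/scene0.png

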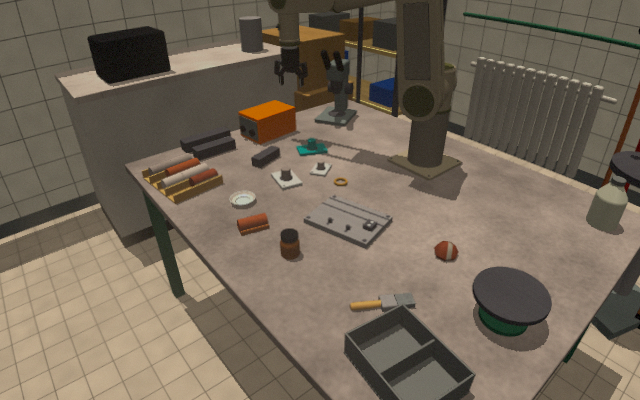

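View pics/side0.png

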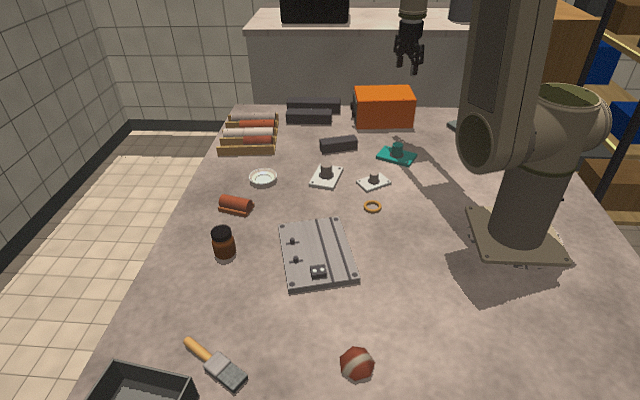

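View pics/wrist0.png

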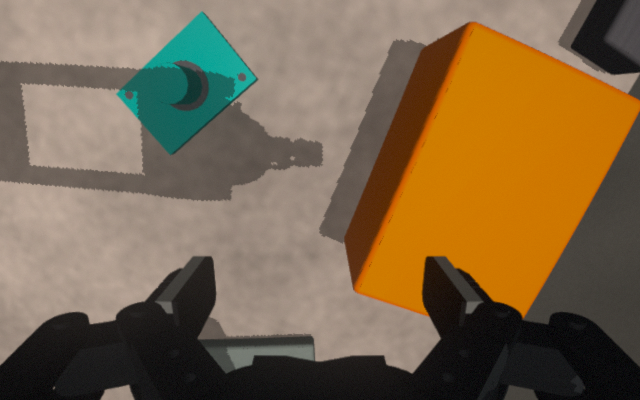

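Candidates for the carrier are the white plate at scene (286,178) / side (326,176), the smaller white plate at scene (320,168) / side (374,181), and the turquoise one at scene (312,147) / side (397,153). By the description I choose the larger white one, and I'll check it in a close crop.

```bash
cat > h.py <<'E'
import numpy as np, cv2
from bench import r
def cam(s):
    f=200/np.tan(np.radians(s["vertical_fov"]/2)); R=cv2.Rodrigues(s["rvec"])[0]
    return f,R,np.array(s["tvec"])
def cast(s,px,z):
    f,R,t=cam(s); px=np.atleast_2d(px).astype(float)
    K=np.array([[f,0,s["cx"]],[0,f,s["cy"]],[0,0,1]])
    u=cv2.undistortPoints(px[:,None],K,np.array([s["k1"],0,0,0]))[:,0]
    d=np.c_[u,np.ones(len(u))]@R; o=-R.T@t
    return o+d*((z-o[2])/d[:,2])[:,None]
def proj(s,P):
    f,R,t=cam(s);K=np.array([[f,0,s["cx"]],[0,f,s["cy"]],[0,0,1]])
    return cv2.projectPoints(np.atleast_2d(P).astype(float),s["rvec"],s["tvec"],K,np.array([s["k1"],0,0,0]))[0][:,0]
def crop(im,x0,y0,x1,y1,k,name):
    cv2.imwrite("pics/"+name,cv2.resize(im[y0:y1,x0:x1],None,fx=k,fy=k,interpolation=cv2.INTER_CUBIC))
E
python3 - <<'E'
from h import *
a=cv2.imread("pics/scene0.png");b=cv2.imread("pics/side0.png")
crop(a,260,130,400,250,5,"c1.png");crop(b,220,130,420,300,4,"c2.png")
E
```

```text
(no output)
```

View pics/c1.png

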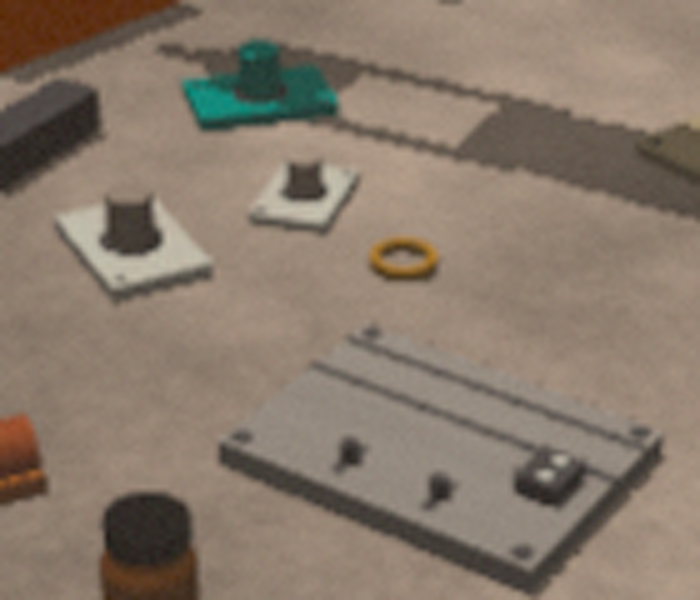

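View pics/c2.png

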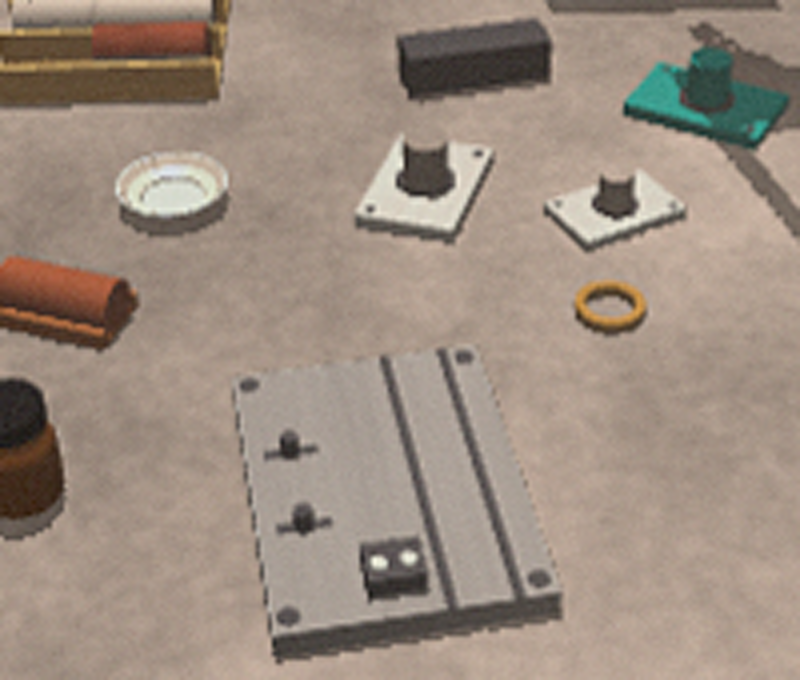

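```bash
python3 - <<'E'
from h import *
s=r.snapshot("side");c=r.snapshot("scene")
sd=lambda p:np.array(p)/4+[220-.4,130-.4]
sc=lambda p:np.array(p)/5+[260-.4,130-.4]
for nm,S,P,z in [("car side",s,sd([(357,221),(453,234),(495,150),(402,137)]),12),("car scene",c,sc([(56,215),(118,290),(212,266),(160,203)]),12),
  ("fix side",s,sd([(235,380),(476,347),(560,593),(275,636)]),20),("fix scene",c,sc([(220,447),(360,325),(662,440),(535,575)]),20),("pins side top",s,sd([(290,435),(303,508)]),34),("pins scene top",c,sc([(350,442),(438,480)]),34)]:
    Q=cast(S,P,z)[:,:2]; print(nm,Q.round(1).tolist(),"mean",Q.mean(0).round(1)); 
    d=np.diff(np.r_[Q,Q[:1]],axis=0); print(np.linalg.norm(d,axis=1).round(1),np.degrees(np.arctan2(d[:,1],d[:,0])).round(1))
E
```

```text
car side [[566.1, -184.9], [491.1, -171.6], [462.8, -291.3], [540.6, -307.3]] mean [ 515.2 -238.8]
[ 76.2 122.9  79.4 125.1] [ 170.  -103.3  -11.6   78.2]
car scene [[536.8, -313.7], [564.8, -191.1], [492.5, -174.2], [464.7, -277.0]] mean [ 514.7 -239. ]
[125.7  74.2 106.5  80.9] [  77.1  166.8 -105.2  -26.9]
fix side [[629.0, 16.1], [467.8, -28.1], [409.9, 192.6], [571.2, 235.1]] mean [519.5 103.9]
[167.2 228.1 166.8 226.5] [-164.7  104.7   14.8  -75.2]
fix scene [[633.9, 19.5], [471.6, -32.8], [415.3, 195.2], [572.6, 238.6]] mean [523.3 105.1]
[170.5 234.9 163.2 227.5] [-162.1  103.9   15.4  -74.4]
pins side top [[581.8, 83.0], [565.5, 146.9]] mean [573.6 115. ]
[66. 66.] [104.4 -75.6]
pins scene top [[580.6, 83.3], [565.8, 147.9]] mean [573.2 115.6]
[66.2 66.2] [102.9 -77.1]
```

Scene and side agree: the carrier is at about (515,-239) with yaw ≈ -12°, and the fixture is at about (521,105) with yaw ≈ 15°. The crops confirm the carrier at side (326,176) is the larger of the two white plates. Next I'll move above it and refine with the wrist camera.

```bash
cat >> h.py <<'E'
def plan(x,y,z,yaw,n):
    s=r.sense(); p=s["tool_pos"]; a=s["tcp_rot"][2]
    D=np.array([x,y,z])-p; dy=(yaw-a+180)%360-180
    for k in range(n):
        t=np.radians(a+dy*k/n); c,q=np.cos(t),np.sin(t); d=D/n/1000
        print([[round(c*d[0]+q*d[1],4),round(q*d[0]-c*d[1],4),round(-d[2],4)],[0,0,round(-np.radians(dy)/n,3)]])
    print("at",p.round(1),s["tcp_rot"].round(2),"t",s["time"],"F",s["ft_force"].round(2),"gap",round(s["finger_gap"],1))
E
python3 -c "
from h import *
plan(490,-239,230,78,10)"
```

```text
[[np.float64(0.0336), np.float64(-0.017), np.float64(0.0001)], [0, 0, np.float64(-0.091)]]
[[np.float64(0.035), np.float64(-0.0139), np.float64(0.0001)], [0, 0, np.float64(-0.091)]]
[[np.float64(0.0361), np.float64(-0.0107), np.float64(0.0001)], [0, 0, np.float64(-0.091)]]
[[np.float64(0.0369), np.float64(-0.0074), np.float64(0.0001)], [0, 0, np.float64(-0.091)]]
[[np.float64(0.0374), np.float64(-0.004), np.float64(0.0001)], [0, 0, np.float64(-0.091)]]
[[np.float64(0.0376), np.float64(-0.0006), np.float64(0.0001)], [0, 0, np.float64(-0.091)]]
[[np.float64(0.0375), np.float64(0.0028), np.float64(0.0001)], [0, 0, np.float64(-0.091)]]
[[np.float64(0.0371), np.float64(0.0062), np.float64(0.0001)], [0, 0, np.float64(-0.091)]]
[[np.float64(0.0364), np.float64(0.0096), np.float64(0.0001)], [0, 0, np.float64(-0.091)]]
[[np.float64(0.0354), np.float64(0.0128), np.float64(0.0001)], [0, 0, np.float64(-0.091)]]
at [ 263.  -539.   230.8] [-1.7995e+02 -1.0000e-02  2.6000e+01] t 0.25 F [0.08 0.34 0.56] gap 85.5
```

Emit:
carry_out(increments=[[[0.034, -0.017, 0], [0, 0, -0.091], 0], [[0.035, -0.014, 0], [0, 0, -0.091], 0], [[0.036, -0.011, 0], [0, 0, -0.091], 0], [[0.037, -0.007, 0], [0, 0, -0.091], 0], [[0.037, -0.004, 0], [0, 0, -0.091], 0], [[0.038, -0.001, 0], [0, 0, -0.091], 0], [[0.038, 0.003, 0], [0, 0, -0.091], 0], [[0.037, 0.006, 0], [0, 0, -0.091], 0], [[0.036, 0.01, 0], [0, 0, -0.091], 0], [[0.035, 0.013, 0], [0, 0, -0.091], 0], [[0, 0, 0], [0, 0, 0], 0]])

```text
time: 1.35
tool_pos: [492.6, -224.6, 229.3]
tcp_rot: [-180.0, -0.1, 80.1]
ft_force: [0.5, -0.4, -0.7]
finger_gap: 85.1
```

```bash
python3 - <<'E'
from h import *
s=r.snapshot("wrist"); cv2.imwrite("pics/w1.png",s["image"])
import pickle; pickle.dump(s,open("w1.pkl","wb"))
plan(515,-239,120,78,4)
E
```

```text
[[np.float64(-0.0021), np.float64(0.0063), np.float64(0.0273)], [0, 0, np.float64(0.008)]]
[[np.float64(-0.0021), np.float64(0.0063), np.float64(0.0273)], [0, 0, np.float64(0.008)]]
[[np.float64(-0.002), np.float64(0.0063), np.float64(0.0273)], [0, 0, np.float64(0.008)]]
[[np.float64(-0.002), np.float64(0.0064), np.float64(0.0273)], [0, 0, np.float64(0.008)]]
at [ 491.7 -226.2  229.2] [-1.7992e+02 -5.0000e-02  7.9880e+01] t 1.4 F [ 0.06 -0.24  0.05] gap 85.3
```

View pics/w1.png

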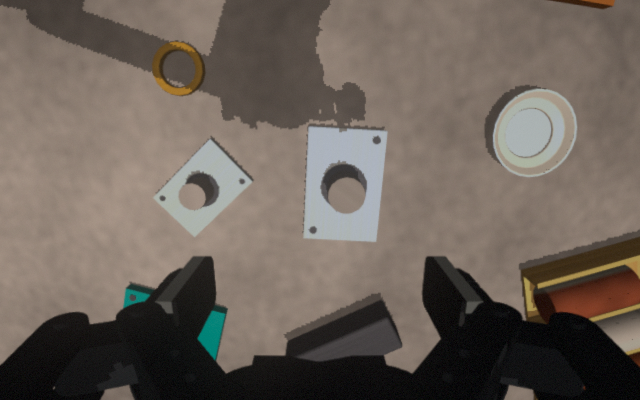

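The wrist view shows the larger white plate at (345,183), the smaller at (202,187), and turquoise at lower left. The choice is confirmed, so I'll measure the plate by mask.

```bash
python3 - <<'E'
from h import *
import pickle
s=pickle.load(open("w1.pkl","rb")); im=s["image"]
hsv=cv2.cvtColor(im,cv2.COLOR_BGR2HSV)
m=((hsv[...,1]<35)&(hsv[...,2]>165)).astype(np.uint8)*255
m[255:]=0
cs=cv2.findContours(m,cv2.RETR_EXTERNAL,cv2.CHAIN_APPROX_NONE)[0]
for c in sorted(cs,key=cv2.contourArea)[-3:]:
    print(cv2.contourArea(c),cv2.minAreaRect(c))
    b=cv2.boxPoints(cv2.minAreaRect(c)); Q=cast(s,b,12)[:,:2]; d=np.diff(np.r_[Q,Q[:1]],axis=0)
    print(Q.round(1).tolist(),Q.mean(0).round(1),np.linalg.norm(d,axis=1).round(1),np.degrees(np.arctan2(d[:,1],d[:,0])).round(1))
print("core top", cast(s,[(346.5,195)],52))
E
```

```text
3587.5 ((531.0, 132.0), (70.0, 66.0), 90.0)
[[683.4, -177.7], [752.2, -188.1], [751.9, -260.9], [679.9, -248.9]] [ 716.9 -218.9] [69.6 72.8 73.  71.3] [ -8.6 -90.2 170.5  87.1]
4606.0 ((201.75001525878906, 189.25), (59.396968841552734, 81.3172836303711), 45.0)
[[312.9, -217.9], [389.6, -169.9], [422.5, -220.0], [345.3, -272.0]] [ 367.6 -219.9] [90.5 60.  93.  63.1] [  32.   -56.8 -146.   120.9]
8154.0 ((344.3138427734375, 184.35076904296875), (78.21272277832031, 111.27286529541016), 3.1798300743103027)
[[463.2, -290.8], [491.2, -174.9], [568.2, -192.6], [546.7, -310.6]] [ 517.3 -242.2] [119.2  78.9 119.9  85.8] [  76.4  -12.9 -100.3  166.7]
core top [[ 516.71668908 -241.16899553   52.        ]]
```

```bash
python3 -c "
from h import *
plan(516.5,-241,70,77.5,5)"
```

```text
[[np.float64(-0.002), np.float64(0.0054), np.float64(0.0318)], [0, 0, np.float64(0.008)]]
[[np.float64(-0.002), np.float64(0.0054), np.float64(0.0318)], [0, 0, np.float64(0.008)]]
[[np.float64(-0.002), np.float64(0.0054), np.float64(0.0318)], [0, 0, np.float64(0.008)]]
[[np.float64(-0.0019), np.float64(0.0055), np.float64(0.0318)], [0, 0, np.float64(0.008)]]
[[np.float64(-0.0019), np.float64(0.0055), np.float64(0.0318)], [0, 0, np.float64(0.008)]]
at [ 491.7 -226.2  229.2] [-1.7992e+02 -5.0000e-02  7.9880e+01] t 1.4 F [ 0.06 -0.24  0.05] gap 85.3
```

Emit:
carry_out(increments=[[[-0.002, 0.0055, 0.032], [0, 0, 0.008], 0], [[-0.002, 0.0055, 0.032], [0, 0, 0.008], 0], [[-0.002, 0.0055, 0.032], [0, 0, 0.008], 0], [[-0.002, 0.0055, 0.032], [0, 0, 0.008], 0], [[-0.002, 0.0055, 0.032], [0, 0, 0.008], 0], [[0, 0, 0], [0, 0, 0], 0], [[0, 0, 0], [0, 0, 0], 0]])

```text
time: 2.1
tool_pos: [515.5, -248.7, 66.8]
tcp_rot: [179.9, 0.2, 76.9]
ft_force: [0.1, 0.1, 1.2]
finger_gap: 85.5
```

```bash
python3 -c "
from h import *
plan(516.5,-241,23,77.5,3)"
```

```text
[[np.float64(0.0026), np.float64(-0.0002), np.float64(0.0146)], [0, 0, np.float64(-0.004)]]
[[np.float64(0.0026), np.float64(-0.0002), np.float64(0.0146)], [0, 0, np.float64(-0.004)]]
[[np.float64(0.0026), np.float64(-0.0002), np.float64(0.0146)], [0, 0, np.float64(-0.004)]]
at [ 515.5 -248.7   66.8] [179.88   0.2   76.86] t 2.1 F [0.12 0.05 1.17] gap 85.5
```

Emit:
carry_out(increments=[[[0.0026, 0, 0.0145], [0, 0, 0], 0], [[0.0026, 0, 0.0145], [0, 0, 0], 0], [[0.0026, 0, 0.0145], [0, 0, 0], 0], [[0, 0, 0], [0, 0, 0], 0]])

```text
time: 2.5
tool_pos: [519.3, -242.9, 24.8]
tcp_rot: [179.5, 0.3, 76.8]
ft_force: [-0.9, -0.5, 0.4]
finger_gap: 85.3
```

```bash
python3 -c "
from h import *
s=r.snapshot('side');crop(s['image'],260,100,420,230,5,'g1.png')
plan(516.5,-241,23,77.5,2)"
```

```text
[[np.float64(0.0008), np.float64(-0.0019), np.float64(0.0014)], [0, 0, np.float64(-0.006)]]
[[np.float64(0.0008), np.float64(-0.0019), np.float64(0.0014)], [0, 0, np.float64(-0.006)]]
at [ 519.9 -243.4   25.9] [179.44   0.35  76.78] t 2.55 F [ 0.2  -0.54  0.15] gap 85.4
```

View pics/g1.png

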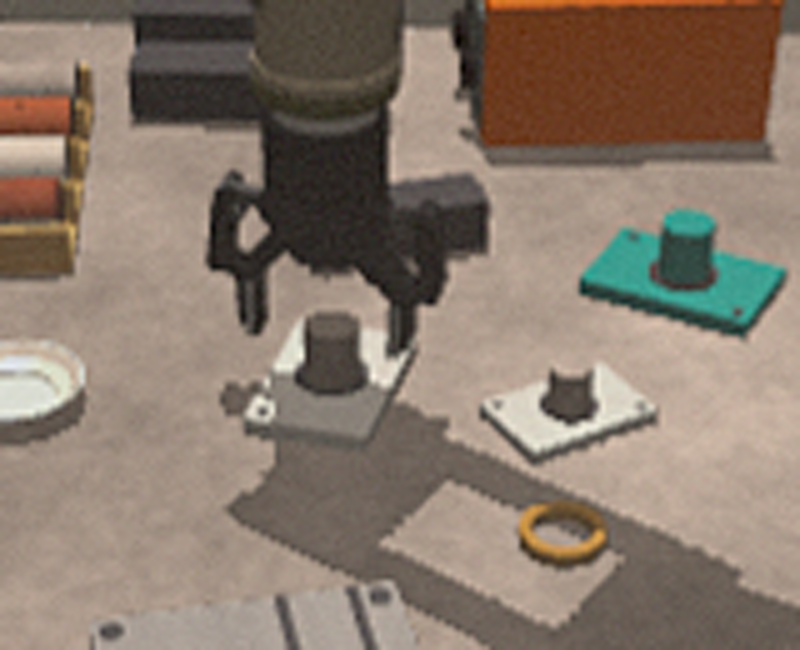

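Emit:
carry_out(increments=[[[0.0015, -0.0025, 0.003], [0.01, 0.006, 0], 0], [[0, 0, 0], [0, 0, 0], 0.5], [[0, 0, 0], [0, 0, 0], 1], [[0, 0, 0], [0, 0, 0], 1], [[0, 0, 0], [0, 0, 0], 1], [[0, 0, 0], [0, 0, 0], 1], [[0, 0, 0], [0, 0, 0], 1], [[0, 0, 0], [0, 0, 0], 1]], newtons=40)

```text
time: 3.35
tool_pos: [519.2, -241.8, 24.8]
tcp_rot: [179.9, 0.0, 76.8]
ft_force: [0.4, -0.6, 0.0]
finger_gap: 34.9
```

Emit:
carry_out(increments=[[[0, 0, -0.01], [0, 0, 0], 1], [[0, 0, -0.02], [0, 0, 0], 1], [[0, 0, -0.03], [0, 0, 0], 1], [[0, 0, -0.035], [0, 0, 0], 1], [[0, 0, -0.035], [0, 0, 0], 1], [[0, 0, -0.02], [0, 0, 0], 1], [[0, 0, 0], [0, 0, 0], 1], [[0, 0, 0], [0, 0, 0], 1]])

```text
time: 4.15
tool_pos: [515.1, -239.5, 178.3]
tcp_rot: [-179.6, -0.1, 76.8]
ft_force: [0.3, 0.3, -4.9]
finger_gap: 35.0
```

```bash
python3 - <<'E'
from h import *
s=r.snapshot("wrist"); cv2.imwrite("pics/w2.png",s["image"])
plan(505,-25,175,90,8)
E
```

```text
[[np.float64(0.0258), np.float64(-0.0073), np.float64(0.0004)], [0, 0, np.float64(-0.029)]]
[[np.float64(0.026), np.float64(-0.0066), np.float64(0.0004)], [0, 0, np.float64(-0.029)]]
[[np.float64(0.0262), np.float64(-0.0058), np.float64(0.0004)], [0, 0, np.float64(-0.029)]]
[[np.float64(0.0264), np.float64(-0.0051), np.float64(0.0004)], [0, 0, np.float64(-0.029)]]
[[np.float64(0.0265), np.float64(-0.0043), np.float64(0.0004)], [0, 0, np.float64(-0.029)]]
[[np.float64(0.0266), np.float64(-0.0036), np.float64(0.0004)], [0, 0, np.float64(-0.029)]]
[[np.float64(0.0267), np.float64(-0.0028), np.float64(0.0004)], [0, 0, np.float64(-0.029)]]
[[np.float64(0.0268), np.float64(-0.002), np.float64(0.0004)], [0, 0, np.float64(-0.029)]]
at [ 515.1 -239.5  178.2] [-1.7956e+02 -1.3000e-01  7.6800e+01] t 4.2 F [-0.34 -0.32 -3.83] gap 35.0
```

View pics/w2.png

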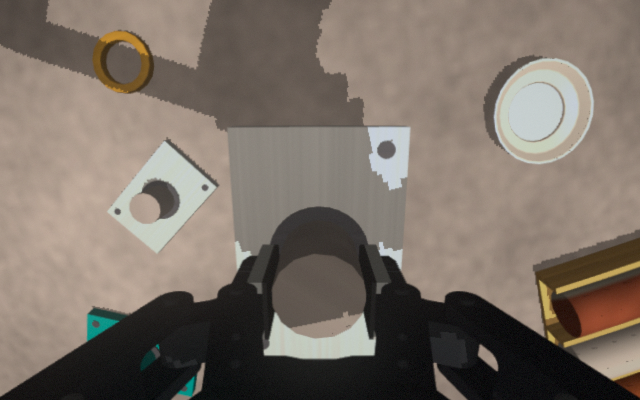

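Emit:
carry_out(increments=[[[0.025, -0.007, 0], [-0.004, 0, -0.029], 1], [[0.026, -0.0065, 0], [-0.004, 0, -0.029], 1], [[0.026, -0.006, 0], [0, 0, -0.029], 1], [[0.026, -0.005, 0], [0, 0, -0.029], 1], [[0.0265, -0.004, 0], [0, 0, -0.029], 1], [[0.0265, -0.0035, 0], [0, 0, -0.029], 1], [[0.02, -0.002, 0], [0, 0, -0.029], 1], [[0.01, -0.001, 0], [0, 0, -0.029], 1], [[0, 0, 0], [0, 0, 0], 1], [[0, 0, 0], [0, 0, 0], 1]])

```text
time: 5.2
tool_pos: [494.5, -41.6, 159.0]
tcp_rot: [-178.4, -0.6, 90.5]
ft_force: [-0.1, -1.1, -3.9]
finger_gap: 34.7
```

```bash
python3 - <<'E'
from h import *
import pickle
s=r.snapshot("wrist"); cv2.imwrite("pics/w3.png",s["image"]); pickle.dump(s,open("w3.pkl","wb"))
print(r.sense())
E
```

```text
{'time': 5.25, 'joint_pos': array([-10.96976122,  -4.42962362, 105.04153305,   0.29721543,
        81.07261017, -11.50452722]), 'qd': array([-0.53878211, -0.1825439 , -0.41377454,  0.15224672,  0.06507264,
        0.2409365 ]), 'joint_efforts': array([ 3.79276872e-01, -4.72523189e+01, -5.15087664e+01,  1.73671322e-02,
        1.59186660e-01,  6.27566624e-03]), 'tool_pos': array([494.44497657, -41.78241157, 159.00169685]), 'tcp_rot': array([-178.40741193,   -0.62221856,   90.4756785 ]), 'ft_force': array([-1.14644673, -0.13752793, -5.62251325]), 'wrist_torque': array([-0.00735976,  0.01100173, -0.00911362]), 'finger_gap': 34.85778178241674}
```

View pics/w3.png

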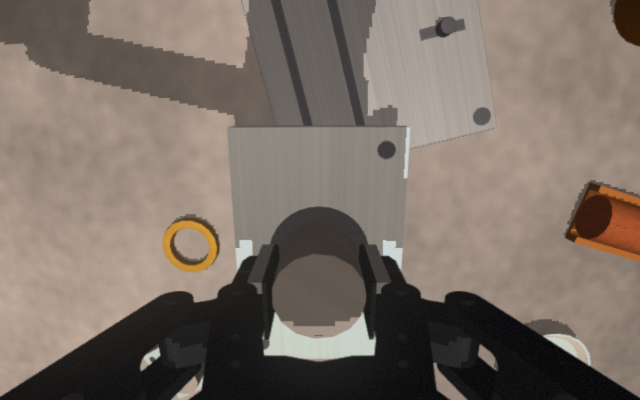

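Emit:
carry_out(increments=[[[0.005, 0, -0.03], [-0.014, -0.005, -0.03], 1], [[0.01, 0, -0.04], [-0.014, -0.005, -0.04], 1], [[0.01, 0, -0.045], [0, 0, -0.04], 1], [[0.01, 0, -0.045], [0, 0, -0.04], 1], [[0.005, 0, -0.03], [0, 0, -0.04], 1], [[0, 0, -0.01], [0, 0, -0.04], 1], [[0, 0, 0], [0, 0, 0], 1], [[0, 0, 0], [0, 0, 0], 1], [[0, 0, 0], [0, 0, 0], 1]])

```text
time: 6.15
tool_pos: [492.1, -10.4, 363.1]
tcp_rot: [-179.8, -0.1, 103.1]
ft_force: [-0.6, -0.3, -4.7]
finger_gap: 34.4
```

```bash
python3 - <<'E'
from h import *
import pickle
s=r.snapshot("wrist"); cv2.imwrite("pics/w4.png",s["image"]); pickle.dump(s,open("w4.pkl","wb"))
s=r.sense();print(s["tool_pos"],s["tcp_rot"])
E
```

```text
[491.89761753 -10.32442492 362.67223339] [-1.79743859e+02 -6.56461215e-02  1.03115762e+02]
```

View pics/w4.png

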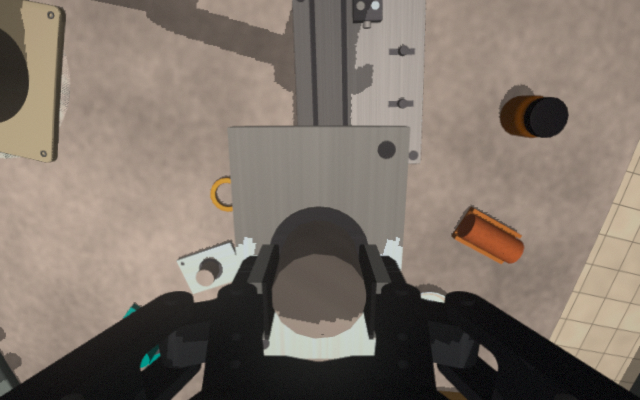

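```bash
python3 - <<'E'
from h import *
import pickle
s=pickle.load(open("w4.pkl","rb")); crop(s["image"],280,0,440,170,5,"w4c.png")
E
```

```text
(no output)
```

View pics/w4c.png

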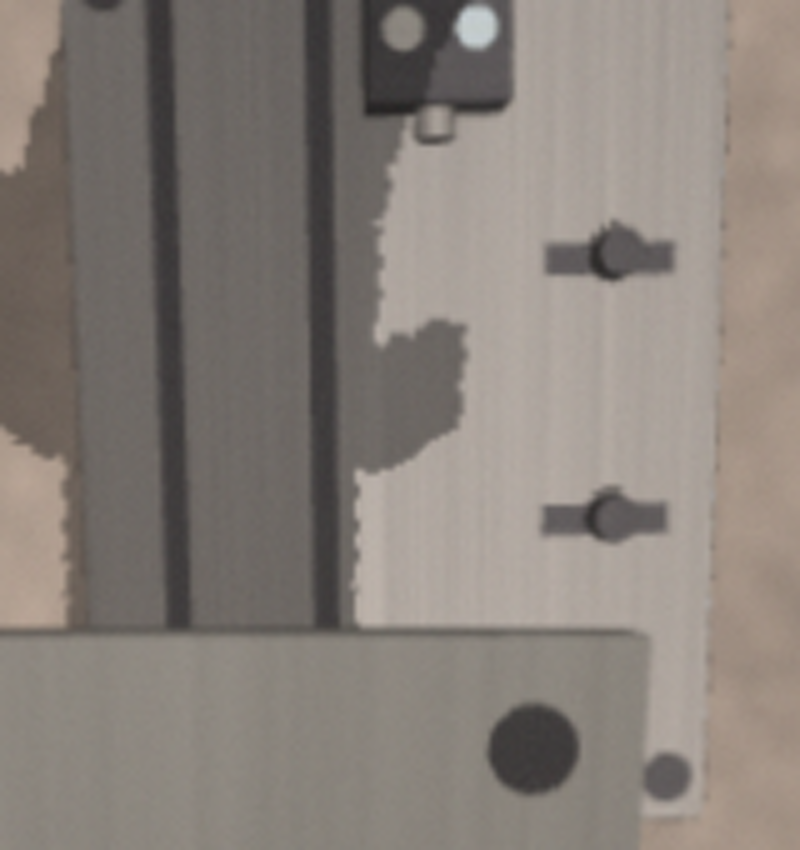

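```bash
python3 - <<'E'
from h import *
import pickle
s=pickle.load(open("w4.pkl","rb"))
g=lambda p:np.array(p)/5+[280-.4,-.4]
def ang(Q): d=Q[0]-Q[1]; return np.degrees(np.arctan2(d[1],d[0]))
sl=cast(s,g([(610,258),(604,519)]),20)[:,:2]; pn=cast(s,g([(618,250),(614,516)]),34)[:,:2]
ed=cast(s,g([(729,5),(703,790)]),20)[:,:2]; gr=cast(s,g([(306,5),(317,620)]),20)[:,:2]
for n,q in zip(["slots","pins","edge","groove"],[sl,pn,ed,gr]): print(n,q.round(1).tolist(),ang(q).round(2),np.linalg.norm(q[0]-q[1]).round(1))
# carrier front edge (underside/top) at z=tcp-25+12
z=362.7-24.9
ce=cast(s,[(228.5,126.5),(409.5,126)],z+12)[:,:2];print("car front",ce.round(1).tolist(),ang(ce),np.linalg.norm(ce[0]-ce[1]))
core=cast(s,[(319,296)],z+52);print("core",core)
yaw=np.radians(15.1); O=sl.mean(0)-55*np.array([np.cos(yaw),np.sin(yaw)]); print("fixture O",O)
T=np.array([[np.cos(yaw),np.sin(yaw)],[-np.sin(yaw),np.cos(yaw)]])
for n,p,zz in [("pin",(618,250),34),("pin",(614,516),34),("tip",(434,138),27),("corner",(700,816),20),("holeBR",(667,777),20)]:
    print(n,(T@(cast(s,g(p),zz)[0,:2]-O)).round(1))
E
```

```text
slots [[564.9, 148.9], [581.7, 85.0]] 104.73 66.0
pins [[563.9, 148.5], [581.0, 85.5]] 105.26 65.3
edge [[577.7, 214.9], [629.2, 21.4]] 104.91 200.2
groove [[473.6, 189.3], [513.3, 41.4]] 105.03 153.1
car front [[441.1, 38.6], [517.8, 56.7]] -166.68904411893965 78.85258510316471
core [[493.09040213 -10.02548969 389.8       ]]
fixture O [520.20928202 102.6433661 ]
pin [54.1 32.9]
pin [ 54.3 -32.4]
tip [ 8.7 61.9]
corner [  83.5 -114.1]
holeBR [  73.9 -102.9]
```

```bash
python3 -c "
from h import *
plan(520.9,92.5,80,104.8,9)"
```

```text
[[np.float64(0.0104), np.float64(0.0057), np.float64(0.0314)], [0, 0, np.float64(-0.003)]]
[[np.float64(0.0104), np.float64(0.0058), np.float64(0.0314)], [0, 0, np.float64(-0.003)]]
[[np.float64(0.0104), np.float64(0.0058), np.float64(0.0314)], [0, 0, np.float64(-0.003)]]
[[np.float64(0.0103), np.float64(0.0058), np.float64(0.0314)], [0, 0, np.float64(-0.003)]]
[[np.float64(0.0103), np.float64(0.0059), np.float64(0.0314)], [0, 0, np.float64(-0.003)]]
[[np.float64(0.0103), np.float64(0.0059), np.float64(0.0314)], [0, 0, np.float64(-0.003)]]
[[np.float64(0.0103), np.float64(0.0059), np.float64(0.0314)], [0, 0, np.float64(-0.003)]]
[[np.float64(0.0103), np.float64(0.006), np.float64(0.0314)], [0, 0, np.float64(-0.003)]]
[[np.float64(0.0102), np.float64(0.006), np.float64(0.0314)], [0, 0, np.float64(-0.003)]]
at [491.9 -10.3 362.7] [-1.7974e+02 -7.0000e-02  1.0312e+02] t 6.2 F [ 0.18  0.23 -4.44] gap 34.8
```

Emit:
carry_out(increments=[[[0.01, 0.006, 0.03], [-0.004, 0, -0.003], 1], [[0.01, 0.006, 0.031], [0, 0, -0.003], 1], [[0.01, 0.006, 0.031], [0, 0, -0.003], 1], [[0.01, 0.006, 0.031], [0, 0, -0.003], 1], [[0.01, 0.006, 0.031], [0, 0, -0.003], 1], [[0.01, 0.006, 0.031], [0, 0, -0.003], 1], [[0.01, 0.006, 0.028], [0, 0, -0.003], 1], [[0.01, 0.006, 0.02], [0, 0, -0.003], 1], [[0.007, 0.004, 0.01], [0, 0, 0], 1], [[0, 0, 0], [0, 0, 0], 1], [[0, 0, 0], [0, 0, 0], 1]])

```text
time: 7.3
tool_pos: [512.9, 86.4, 97.3]
tcp_rot: [-178.8, -0.2, 103.9]
ft_force: [0.2, -0.8, -3.9]
finger_gap: 35.0
```

```bash
python3 -c "
from h import *
plan(520.9,92.5,55,104.8,3)"
```

```text
[[np.float64(0.0013), np.float64(0.0031), np.float64(0.0141)], [0, 0, np.float64(-0.005)]]
[[np.float64(0.0013), np.float64(0.0031), np.float64(0.0141)], [0, 0, np.float64(-0.005)]]
[[np.float64(0.0013), np.float64(0.0031), np.float64(0.0141)], [0, 0, np.float64(-0.005)]]
at [512.9  86.4  97.3] [-178.81   -0.2   103.9 ] t 7.3 F [ 0.21 -0.75 -3.91] gap 35.0
```

Emit:
carry_out(increments=[[[0.001, 0.003, 0.012], [-0.01, -0.002, -0.005], 1], [[0.001, 0.003, 0.012], [-0.01, -0.002, -0.005], 1], [[0.001, 0.003, 0.01], [0, 0, -0.005], 1], [[0, 0, 0], [0, 0, 0], 1], [[0, 0, 0], [0, 0, 0], 1]])

```text
time: 7.8
tool_pos: [525.4, 89.6, 68.8]
tcp_rot: [179.5, 0.2, 104.7]
ft_force: [-0.1, -0.6, -4.4]
finger_gap: 34.9
```

```bash
python3 -c "
from h import *
plan(520.9,92.5,47,104.8,3)"
```

```text
[[np.float64(0.0013), np.float64(-0.0012), np.float64(0.0073)], [0, 0, np.float64(-0.001)]]
[[np.float64(0.0013), np.float64(-0.0012), np.float64(0.0073)], [0, 0, np.float64(-0.001)]]
[[np.float64(0.0013), np.float64(-0.0012), np.float64(0.0073)], [0, 0, np.float64(-0.001)]]
at [525.4  89.6  68.8] [179.5    0.19 104.65] t 7.8 F [-0.11 -0.56 -4.38] gap 34.9
```

Emit:
carry_out(increments=[[[0.002, -0.003, 0.006], [0.004, 0.002, 0], 1], [[0.001, -0.001, 0.006], [0.003, 0, 0], 1], [[0.0, 0, 0.004], [0, 0, 0], 1], [[0, 0, 0], [0, 0, 0], 1], [[0, 0, 0], [0, 0, 0], 1]])

```text
time: 8.3
tool_pos: [521.6, 91.4, 53.3]
tcp_rot: [179.8, 0.1, 104.6]
ft_force: [0.1, 0.8, -4.5]
finger_gap: 34.7
```

```bash
python3 -c "
from h import *
s=r.snapshot('side');crop(s['image'],240,140,400,300,5,'g2.png')
plan(520.9,92.5,47,104.8,3)"
```

```text
[[np.float64(0.0004), np.float64(-0.0001), np.float64(0.0021)], [0, 0, np.float64(-0.001)]]
[[np.float64(0.0004), np.float64(-0.0001), np.float64(0.0021)], [0, 0, np.float64(-0.001)]]
[[np.float64(0.0004), np.float64(-0.0001), np.float64(0.0021)], [0, 0, np.float64(-0.001)]]
at [521.5  91.4  53.3] [1.7982e+02 9.0000e-02 1.0462e+02] t 8.35 F [ 0.76 -0.44 -4.86] gap 34.9
```

View pics/g2.png

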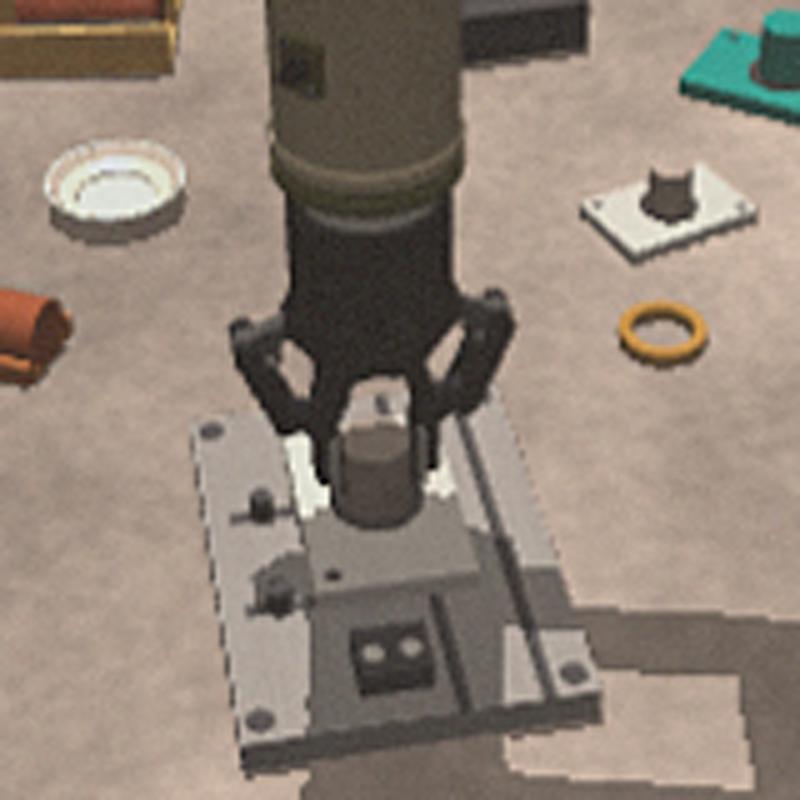

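The side view shows the plate level over the bed at (330,250), clear of the pins and the stop. I'll lower it softly.

Emit:
carry_out(increments=[[[0, 0, 0.002], [0, 0, -0.001], 1], [[0, 0, 0.002], [0, 0, 0], 1], [[0, 0, 0.001], [0, 0, 0], 1], [[0, 0, 0.001], [0, 0, 0], 1], [[0, 0, 0], [0, 0, 0], 1]])

```text
time: 8.85
tool_pos: [521.9, 91.5, 47.2]
tcp_rot: [179.8, 0.1, 104.7]
ft_force: [-0.1, -0.4, -5.0]
finger_gap: 34.5
```

```bash
python3 -c "
from h import *
plan(520.9,92.5,47,104.8,1)"
```

```text
[[np.float64(0.0012), np.float64(-0.0007), np.float64(0.0002)], [0, 0, np.float64(-0.002)]]
at [521.9  91.5  47.2] [1.7978e+02 1.0000e-01 1.0469e+02] t 8.85 F [-0.07 -0.37 -5.03] gap 34.5
```

Emit:
carry_out(increments=[[[0, 0, 0.001], [0.001, 0, 0], 1], [[0, 0, 0.0005], [0.001, 0, 0], 1], [[0, 0, 0.0005], [0, 0, 0], 1]])

```text
time: 9.15
tool_pos: [522.0, 91.5, 45.2]
tcp_rot: [179.9, 0.1, 104.7]
ft_force: [1.2, -0.2, -5.4]
finger_gap: 34.8
```

Emit:
carry_out(increments=[[[0, 0, 0.0005], [0, 0, 0], 1], [[0, 0, 0.0005], [0, 0, 0], 1]])

```text
time: 9.35
tool_pos: [522.3, 91.5, 44.8]
tcp_rot: [179.9, 0.1, 104.7]
ft_force: [-3.8, -0.5, 2.9]
finger_gap: 34.8
```

Emit:
carry_out(increments=[[[0, 0, 0.0005], [0, 0, 0], 1], [[0, 0, 0], [0, 0, 0], 1]])

```text
time: 9.55
tool_pos: [522.7, 91.5, 45.0]
tcp_rot: [179.8, 0.1, 104.7]
ft_force: [0.3, -0.3, -3.8]
finger_gap: 35.0
```

Emit:
carry_out(increments=[[[0, 0, 0], [0, 0, 0], 0.8], [[0, 0, 0], [0, 0, 0], 0.5], [[0, 0, 0], [0, 0, 0], 0.5], [[0, 0, 0], [0, 0, 0], 0.5], [[0, 0, 0], [0, 0, 0], 0.5]], newtons=20)

```text
time: 10.05
tool_pos: [524.3, 91.7, 46.0]
tcp_rot: [179.6, 0.1, 104.7]
ft_force: [0.1, -0.0, -0.7]
finger_gap: 42.5
```

```bash
python3 -c "
from h import *
import pickle
s=r.snapshot('wrist');cv2.imwrite('pics/w5.png',s['image']);pickle.dump(s,open('w5.pkl','wb'))
plan(520.9,92.5,41,104.8,1)"
```

```text
[[np.float64(0.0017), np.float64(-0.0031), np.float64(0.005)], [0, 0, np.float64(-0.002)]]
at [524.4  91.6  46. ] [1.7962e+02 1.5000e-01 1.0469e+02] t 10.1 F [-0.3   0.57 -0.01] gap 42.6
```

View pics/w5.png

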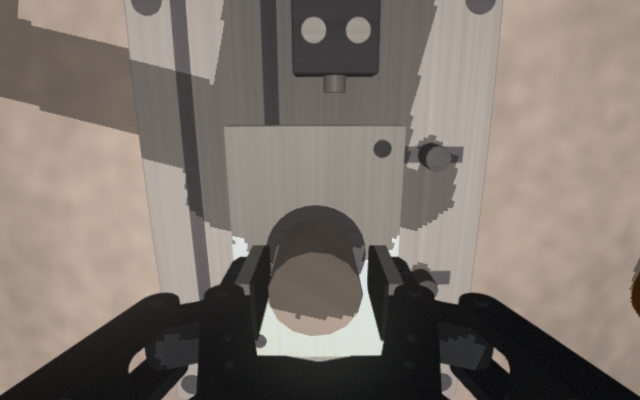

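```bash
cat > m.py <<'E'
from h import *
import sys
O=np.array([520.2,102.6]);yaw=np.radians(15.0)
T=np.array([[np.cos(yaw),np.sin(yaw)],[-np.sin(yaw),np.cos(yaw)]])
def fx(s,p,z): return (T@(cast(s,[p],z)[0,:2]-O)).round(2)
def tcp():
    s=r.sense(); return (T@(s["tool_pos"][:2]-O)).round(2)
E
python3 - <<'E'
from m import *
import pickle
s=pickle.load(open('w5.pkl','rb'))
crop(s["image"],210,70,480,300,2.9,"w5c.png")
for n,p,z in [("FL",(224.5,125.5),32),("FR",(406,125.5),32),("core",(316,291),72),("tip",(334,91),29),("pin1",(437,156),34)]: print(n,fx(s,p,z))
print(tcp())
E
```

```text
FL [-38.71  48.14]
FR [40.56 47.72]
core [ 0.85 -9.81]
tip [ 9.11 62.34]
pin1 [54.68 34.59]
[  1.18 -11.66]
```

View pics/w5c.png

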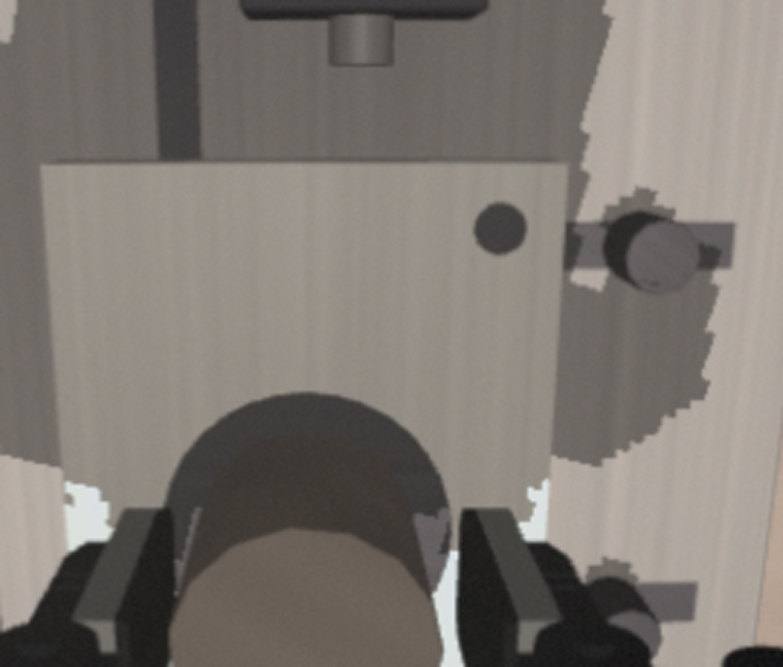

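Emit:
carry_out(increments=[[[0.0015, 0, 0.003], [0.004, 0, 0], 0.5], [[0, 0, 0.002], [0.003, 0, 0], 0.5], [[0, 0, 0], [0, 0, 0], 0.6], [[0, 0, 0], [0, 0, 0], 1], [[0, 0, 0], [0, 0, 0], 1], [[0, 0, 0], [0, 0, 0], 1], [[0, 0, 0], [0, 0, 0], 1]], newtons=20)

```text
time: 10.8
tool_pos: [524.2, 93.2, 40.9]
tcp_rot: [-180.0, 0.2, 104.7]
ft_force: [-0.4, 0.6, 0.6]
finger_gap: 35.3
```

```bash
python3 -c "
from m import *
print(tcp()); plan(520.9,92.5,41,104.8,1)"
```

```text
[  1.38 -10.11]
[[np.float64(0.0002), np.float64(-0.0033), np.float64(-0.0001)], [0, 0, np.float64(-0.002)]]
at [524.2  93.2  40.9] [-1.7995e+02  1.6000e-01  1.0469e+02] t 10.8 F [-0.45  0.61  0.58] gap 35.3
```

Emit:
carry_out(increments=[[[0, 0.001, 0], [0, 0, -0.003], 1], [[0, 0.001, 0], [0, 0, -0.002], 1], [[0, 0.001, 0], [0, 0, 0], 1], [[0, 0, 0], [0, 0, 0], 1]])

```text
time: 11.2
tool_pos: [526.9, 93.9, 40.9]
tcp_rot: [-179.9, 0.2, 105.0]
ft_force: [-1.4, -0.7, 0.5]
finger_gap: 35.3
```

```bash
cat >> m.py <<'E'
def st():
    s=r.sense(); print("t",s["time"],"fix xy",tcp(),"z",s["tool_pos"][2].round(1),"rot",s["tcp_rot"].round(2),"F fix",(T@s["ft_force"][:2]).round(2),s["ft_force"][2].round(2),"M",s["wrist_torque"].round(2),"gap",round(s["finger_gap"],1))
E
python3 -c "
from m import *
st()"
```

```text
t 11.2 fix xy [  4.19 -10.17] z 40.9 rot [-1.799e+02  1.600e-01  1.050e+02] F fix [-1.56 -0.31] 0.46 M [-0.04  0.09  0.  ] gap 35.3
```

Emit:
carry_out(increments=[[[0, 0.001, 0], [0, 0, 0], 1], [[0, 0.001, 0], [0, 0, 0], 1], [[0, 0, 0], [0, 0, 0], 1]])

```text
time: 11.5
tool_pos: [529.0, 94.4, 40.9]
tcp_rot: [-179.9, 0.2, 105.0]
ft_force: [-1.2, -0.5, 1.8]
finger_gap: 35.5
```

```bash
python3 -c "
from m import *
st()"
```

```text
t 11.5 fix xy [  6.34 -10.14] z 40.9 rot [-1.7989e+02  1.6000e-01  1.0500e+02] F fix [-1.28 -0.15] 1.77 M [-0.06  0.13  0.01] gap 35.5
```

Sliding friction is about 1.3 N. From here I'll go in half-millimetre steps.

Emit:
carry_out(increments=[[[0, 0.0005, 0], [0, 0, 0], 1], [[0, 0.0005, 0], [0, 0, 0], 1]])

```text
time: 11.7
tool_pos: [529.9, 94.7, 40.9]
tcp_rot: [-179.9, 0.2, 105.0]
ft_force: [-2.6, -0.3, 2.4]
finger_gap: 35.3
```

```bash
python3 -c "
from m import *
st()"
```

```text
t 11.7 fix xy [  7.34 -10.13] z 40.9 rot [-1.7988e+02  1.6000e-01  1.0500e+02] F fix [-2.55  0.39] 2.39 M [-0.05  0.3  -0.04] gap 35.3
```

Emit:
carry_out(increments=[[[0, 0.0005, 0], [0, 0, 0], 1]])

```text
time: 11.8
tool_pos: [530.4, 94.9, 40.9]
tcp_rot: [-179.9, 0.2, 105.0]
ft_force: [-2.2, 0.8, 2.2]
finger_gap: 35.8
```

```bash
python3 -c "
from m import *
st()"
```

```text
t 11.8 fix xy [  7.85 -10.12] z 40.9 rot [-1.7988e+02  1.5000e-01  1.0500e+02] F fix [-1.89  1.34] 2.21 M [-0.07  0.19 -0.01] gap 35.8
```

Emit:
carry_out(increments=[[[0, 0.0004, 0], [0, 0, 0], 1]])

```text
time: 11.9
tool_pos: [530.8, 95.0, 40.9]
tcp_rot: [-179.9, 0.2, 105.0]
ft_force: [-2.8, 0.3, 1.9]
finger_gap: 35.5
```

```bash
python3 -c "
from m import *
st()"
```

```text
t 11.9 fix xy [  8.28 -10.12] z 40.9 rot [-1.7988e+02  1.6000e-01  1.0500e+02] F fix [-2.64  1.03] 1.86 M [-0.08  0.22  0.03] gap 35.5
```

Emit:
carry_out(increments=[[[0, 0.0004, 0], [0, 0, 0], 1]])

```text
time: 12.0
tool_pos: [531.2, 95.1, 40.9]
tcp_rot: [-179.9, 0.2, 105.0]
ft_force: [-2.6, -0.3, 1.3]
finger_gap: 35.2
```

```bash
python3 -c "
from m import *
st()"
```

```text
t 12.0 fix xy [  8.7  -10.12] z 40.9 rot [-1.7988e+02  1.5000e-01  1.0500e+02] F fix [-2.57  0.39] 1.3 M [-0.11  0.23 -0.03] gap 35.2
```

Emit:
carry_out(increments=[[[0, 0.0004, 0], [0, 0, 0], 1]])

```text
time: 12.1
tool_pos: [531.4, 95.1, 40.9]
tcp_rot: [-179.8, 0.2, 105.0]
ft_force: [-5.8, -1.9, 5.2]
finger_gap: 35.5
```

```bash
python3 -c "
from m import *
st()
s=r.snapshot('wrist');crop(s['image'],210,70,480,300,2.9,'w6c.png')
st()"
```

```text
t 12.1 fix xy [  8.86 -10.13] z 40.9 rot [-1.7984e+02  1.5000e-01  1.0500e+02] F fix [-6.12 -0.38] 5.22 M [-0.19  0.68  0.02] gap 35.5
t 12.15 fix xy [  8.85 -10.12] z 40.9 rot [-1.7984e+02  1.5000e-01  1.0500e+02] F fix [-4.48 -0.39] 4.74 M [-0.16  0.54 -0.04] gap 35.3
```

View pics/w6c.png

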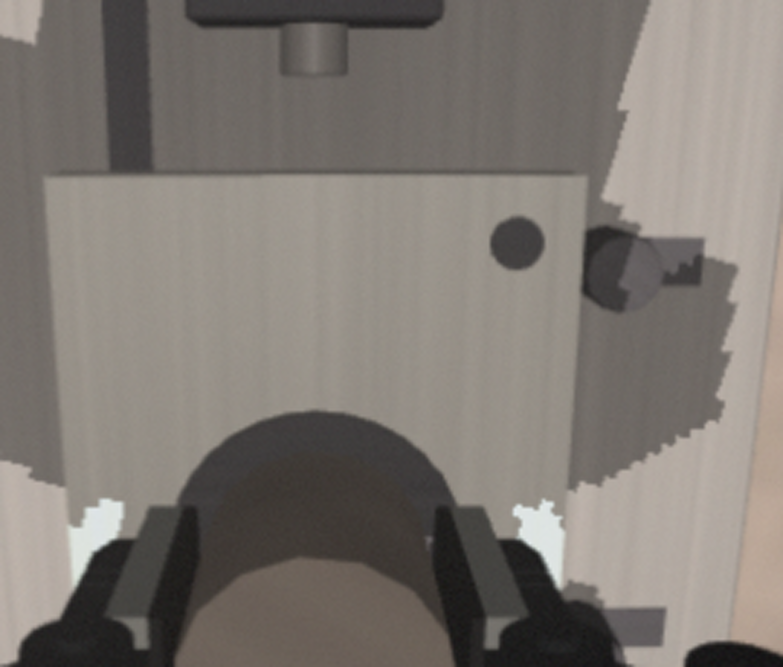

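Emit:
carry_out(increments=[[[0, 0.0004, 0], [0, 0, 0], 1]])

```text
time: 12.25
tool_pos: [531.4, 95.1, 40.9]
tcp_rot: [-179.8, 0.1, 105.0]
ft_force: [-6.2, -2.4, 6.4]
finger_gap: 35.5
```

```bash
python3 -c "
from m import *
st()"
```

```text
t 12.25 fix xy [  8.87 -10.1 ] z 40.9 rot [-1.7979e+02  1.5000e-01  1.0500e+02] F fix [-6.62 -0.71] 6.41 M [-0.22  0.71 -0.04] gap 35.5
```

Emit:
carry_out(increments=[[[0, 0.0004, 0], [0, 0, 0], 1], [[0, 0.0004, 0], [0, 0, 0], 1]])

```text
time: 12.45
tool_pos: [531.4, 95.1, 41.0]
tcp_rot: [-179.7, 0.2, 105.0]
ft_force: [-5.1, -1.2, 5.2]
finger_gap: 35.1
```

```bash
python3 -c "
from m import *
st()"
```

```text
t 12.45 fix xy [  8.92 -10.11] z 41.0 rot [-1.7968e+02  1.5000e-01  1.0500e+02] F fix [-5.26  0.19] 5.23 M [-0.2   0.73 -0.06] gap 35.1
```

Emit:
carry_out(increments=[[[0, 0.0007, 0], [-0.003, 0, 0], 1]])

```text
time: 12.55
tool_pos: [531.4, 95.2, 40.9]
tcp_rot: [-179.8, 0.1, 105.0]
ft_force: [-6.8, -2.0, 7.2]
finger_gap: 35.4
```

```bash
python3 -c "
from m import *
st()"
```

```text
t 12.55 fix xy [  8.94 -10.08] z 40.9 rot [-1.7977e+02  1.4000e-01  1.0500e+02] F fix [-7.09 -0.19] 7.24 M [-0.33  1.07 -0.07] gap 35.4
```

Emit:
carry_out(increments=[[[0, 0.0007, 0], [-0.002, 0, 0], 1]])

```text
time: 12.65
tool_pos: [531.4, 95.2, 40.9]
tcp_rot: [-179.8, 0.1, 105.0]
ft_force: [-7.6, -2.8, 8.0]
finger_gap: 35.5
```

```bash
python3 -c "
from m import *
st()"
```

```text
t 12.65 fix xy [  8.92 -10.08] z 40.9 rot [-1.7979e+02  1.4000e-01  1.0500e+02] F fix [-8.03 -0.7 ] 8.01 M [-0.33  0.96 -0.05] gap 35.5
```

Emit:
carry_out(increments=[[[0, 0.0007, 0], [0, 0, 0], 1], [[0, 0.0007, 0], [0, 0, 0], 1], [[0, 0.0006, 0], [0, 0, 0], 1]])

```text
time: 12.95
tool_pos: [531.5, 95.2, 41.1]
tcp_rot: [-179.5, 0.1, 105.0]
ft_force: [-7.1, -1.0, 6.5]
finger_gap: 35.2
```

```bash
python3 -c "
from m import *
st()
import pickle
s=r.snapshot('wrist');crop(s['image'],210,70,480,300,2.9,'w7c.png');pickle.dump(s,open('w7.pkl','wb'))
st()"
```

```text
t 12.95 fix xy [  9.01 -10.07] z 41.1 rot [-1.7955e+02  1.3000e-01  1.0499e+02] F fix [-7.08  0.82] 6.49 M [-0.26  0.86 -0.01] gap 35.2
t 13.0 fix xy [  9.01 -10.06] z 41.1 rot [-1.7954e+02  1.3000e-01  1.0499e+02] F fix [-8.07 -0.3 ] 6.33 M [-0.24  0.95 -0.04] gap 35.7
```

View pics/w7c.png

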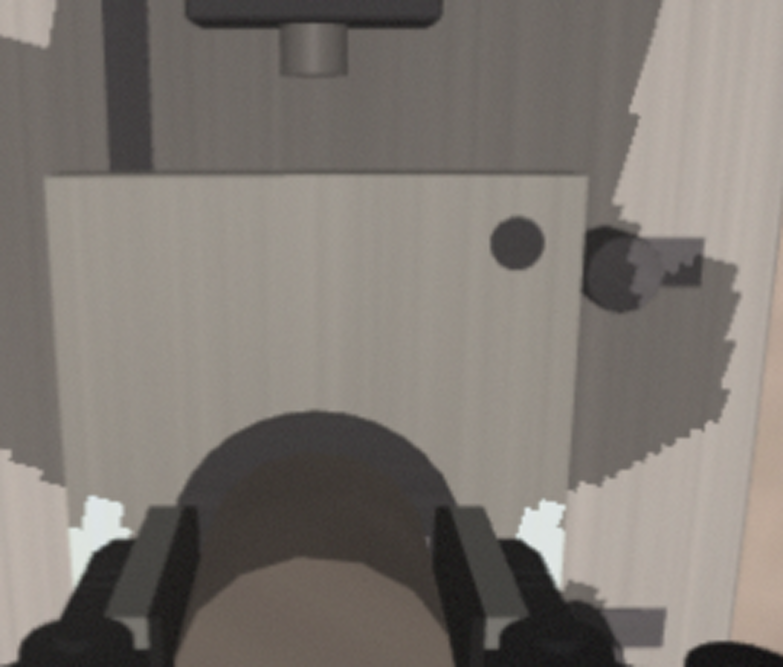

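Emit:
carry_out(increments=[[[0.001, 0.0002, 0], [-0.004, 0, 0], 1], [[0.001, 0.0002, 0], [-0.004, 0, 0], 1], [[0.001, 0.0002, 0], [0, 0, 0], 1], [[0.001, 0.0002, 0], [0, 0, 0], 1]])

```text
time: 13.4
tool_pos: [531.1, 96.6, 40.9]
tcp_rot: [-179.9, 0.3, 104.9]
ft_force: [-3.3, -4.9, 4.0]
finger_gap: 35.7
```

```bash
python3 -c "
from m import *
st()"
```

```text
t 13.4 fix xy [ 8.96 -8.56] z 40.9 rot [-179.92    0.35  104.93] F fix [-4.46 -3.88] 4.04 M [-0.77  0.46 -0.06] gap 35.7
```

Emit:
carry_out(increments=[[[0.0015, 0, 0], [0, 0, 0], 1], [[0.0015, 0, 0], [0, 0, 0], 1], [[0.0015, 0, 0], [0, 0, 0], 1]])

```text
time: 13.7
tool_pos: [530.2, 99.7, 40.9]
tcp_rot: [-179.9, 0.5, 104.9]
ft_force: [-2.7, -4.0, 3.1]
finger_gap: 35.5
```

```bash
python3 -c "
from m import *
st()
s=r.snapshot('wrist');crop(s['image'],210,70,480,300,2.9,'w8c.png')"
```

```text
t 13.7 fix xy [ 8.94 -5.36] z 40.9 rot [-179.93    0.46  104.88] F fix [-3.67 -3.19] 3.13 M [-0.56  0.33 -0.07] gap 35.5
```

View pics/w8c.png

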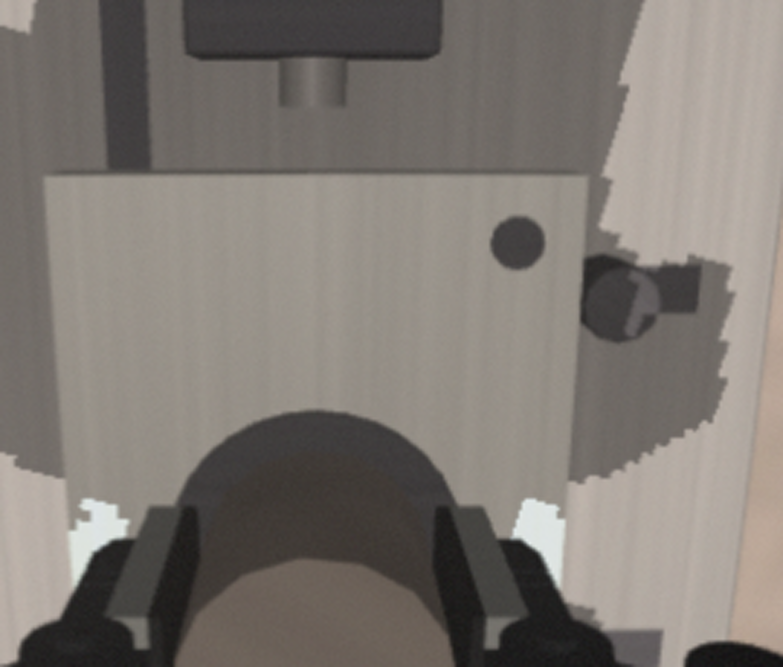

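Emit:
carry_out(increments=[[[0.0015, 0, 0], [0, 0.004, 0], 1], [[0.0015, 0, 0], [0, 0.004, -0.001], 1], [[0.0015, 0, 0], [0, 0, -0.001], 1], [[0.001, 0, 0], [0, 0, 0], 1]])

```text
time: 14.15
tool_pos: [528.7, 105.3, 40.9]
tcp_rot: [-179.9, -0.0, 105.0]
ft_force: [-1.6, -4.0, 2.5]
finger_gap: 35.5
```

```bash
python3 -c "
from m import *
st()"
```

```text
t 14.15 fix xy [8.93 0.45] z 40.9 rot [-1.7993e+02 -2.0000e-02  1.0500e+02] F fix [-2.55 -3.48] 2.54 M [-0.71  0.27 -0.2 ] gap 35.5
```

Emit:
carry_out(increments=[[[0.0005, 0, 0], [0, 0, 0], 1]])

```text
time: 14.25
tool_pos: [528.5, 105.9, 40.9]
tcp_rot: [-179.9, -0.0, 105.0]
ft_force: [-3.0, -4.7, 2.5]
finger_gap: 35.6
```

```bash
python3 -c "
from m import *
st()
s=r.snapshot('wrist');crop(s['image'],210,70,480,300,2.9,'w9c.png')"
```

```text
t 14.25 fix xy [8.91 1.02] z 40.9 rot [-1.7992e+02 -3.0000e-02  1.0500e+02] F fix [-4.11 -3.78] 2.49 M [-0.69  0.28 -0.25] gap 35.6
```

View pics/w9c.png

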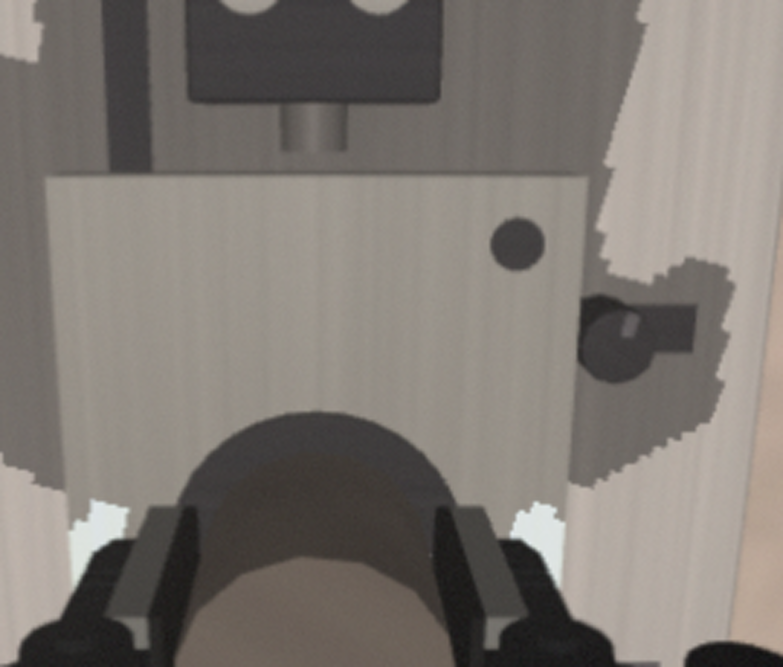

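Emit:
carry_out(increments=[[[0.0006, 0, 0], [0, 0, 0], 1], [[0.0005, 0, 0], [0, 0, 0], 1]])

```text
time: 14.5
tool_pos: [528.2, 107.0, 40.9]
tcp_rot: [-179.9, -0.0, 105.0]
ft_force: [-2.9, -4.2, 2.1]
finger_gap: 35.2
```

```bash
python3 -c "
from m import *
st()"
```

```text
t 14.5 fix xy [8.92 2.22] z 40.9 rot [-1.7993e+02 -3.0000e-02  1.0500e+02] F fix [-3.9  -3.33] 2.15 M [-0.69  0.32 -0.21] gap 35.2
```

Emit:
carry_out(increments=[[[0.0005, 0, 0], [0, 0, 0], 1]])

```text
time: 14.6
tool_pos: [528.1, 107.5, 40.9]
tcp_rot: [-179.9, -0.0, 105.0]
ft_force: [-2.6, -4.3, 3.3]
finger_gap: 35.5
```

```bash
python3 -c "
from m import *
st()"
```

```text
t 14.6 fix xy [8.9  2.73] z 40.9 rot [-1.7992e+02 -3.0000e-02  1.0500e+02] F fix [-3.63 -3.44] 3.35 M [-0.71  0.28 -0.15] gap 35.5
```

Emit:
carry_out(increments=[[[0.0005, 0, 0], [0, 0, 0], 1]])

```text
time: 14.7
tool_pos: [528.0, 108.1, 40.9]
tcp_rot: [-179.9, -0.0, 105.0]
ft_force: [-2.2, -4.8, 2.5]
finger_gap: 35.1
```

```bash
python3 -c "
from m import *
st()"
```

```text
t 14.7 fix xy [8.94 3.29] z 40.9 rot [-1.7993e+02 -3.0000e-02  1.0500e+02] F fix [-3.42 -4.07] 2.46 M [-0.65  0.35 -0.19] gap 35.1
```

Emit:
carry_out(increments=[[[0.0004, 0, 0], [0, 0, 0], 1]])

```text
time: 14.8
tool_pos: [527.8, 108.5, 40.9]
tcp_rot: [-179.9, -0.0, 105.0]
ft_force: [-1.7, -4.4, 2.1]
finger_gap: 35.4
```

```bash
python3 -c "
from m import *
st()"
```

```text
t 14.8 fix xy [8.91 3.7 ] z 40.9 rot [-1.7992e+02 -3.0000e-02  1.0500e+02] F fix [-2.75 -3.77] 2.09 M [-0.74  0.22 -0.13] gap 35.4
```

Emit:
carry_out(increments=[[[0.0004, 0, 0], [0, 0, 0], 1]])

```text
time: 14.9
tool_pos: [527.7, 108.9, 40.9]
tcp_rot: [-179.9, -0.0, 105.0]
ft_force: [-2.3, -3.8, 2.1]
finger_gap: 35.4
```

```bash
python3 -c "
from m import *
st()"
```

```text
t 14.9 fix xy [8.92 4.14] z 40.9 rot [-1.7992e+02 -2.0000e-02  1.0500e+02] F fix [-3.18 -3.07] 2.09 M [-0.7   0.3  -0.24] gap 35.4
```

```bash
python3 -c "
from m import *
st()
s=r.snapshot('wrist');crop(s['image'],210,70,480,300,2.9,'w10c.png')"
```

```text
t 14.9 fix xy [8.92 4.14] z 40.9 rot [-1.7992e+02 -2.0000e-02  1.0500e+02] F fix [-3.18 -3.07] 2.09 M [-0.7   0.3  -0.24] gap 35.4
```

View pics/w10c.png

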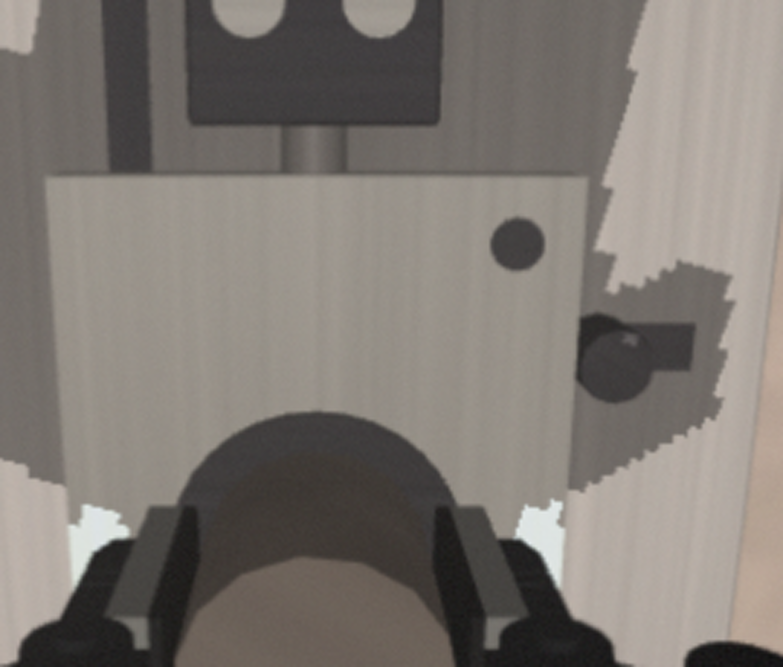

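The wrist view shows the button tip right at the plate edge (crop (315,175)), so contact should come within a few tenths of a millimetre.

Emit:
carry_out(increments=[[[0.0005, 0, 0], [0, 0, 0], 1]])

```text
time: 15.05
tool_pos: [527.7, 109.2, 40.9]
tcp_rot: [-179.9, 0.0, 105.0]
ft_force: [-1.4, -8.3, 2.6]
finger_gap: 35.4
```

```bash
python3 -c "
from m import *
st()"
```

```text
t 15.05 fix xy [8.95 4.41] z 40.9 rot [-1.7993e+02  1.0000e-02  1.0500e+02] F fix [-3.52 -7.67] 2.6 M [-1.24  0.19 -0.14] gap 35.4
```

Emit:
carry_out(increments=[[[0.0005, 0, 0], [0, 0, 0], 1]])

```text
time: 15.15
tool_pos: [527.7, 109.1, 40.9]
tcp_rot: [-179.9, 0.1, 105.0]
ft_force: [-0.7, -7.0, 2.9]
finger_gap: 35.5
```

```bash
python3 -c "
from m import *
st()"
```

```text
t 15.15 fix xy [8.92 4.37] z 40.9 rot [-1.7993e+02  6.0000e-02  1.0500e+02] F fix [-2.52 -6.59] 2.93 M [-1.24  0.19 -0.17] gap 35.5
```

Emit:
carry_out(increments=[[[0.0008, 0.0001, 0], [0, 0, 0], 1], [[0.0008, 0.0001, 0], [0, 0, 0], 1]])

```text
time: 15.35
tool_pos: [527.7, 109.1, 40.9]
tcp_rot: [-179.9, 0.2, 105.0]
ft_force: [-2.6, -8.9, 2.1]
finger_gap: 35.3
```

```bash
python3 -c "
from m import *
st()"
```

```text
t 15.35 fix xy [8.91 4.37] z 40.9 rot [-179.9     0.21  104.99] F fix [-4.76 -7.91] 2.12 M [-1.34  0.21 -0.11] gap 35.3
```

Emit:
carry_out(increments=[[[0.0008, 0.0001, 0], [0, 0, 0], 1], [[0.0008, 0.0001, 0], [0, 0, 0], 1]])

```text
time: 15.55
tool_pos: [527.7, 109.1, 40.9]
tcp_rot: [-179.9, 0.3, 105.0]
ft_force: [-2.1, -7.9, 3.6]
finger_gap: 35.9
```

```bash
python3 -c "
from m import *
st()"
```

```text
t 15.55 fix xy [8.91 4.34] z 40.9 rot [-179.87    0.35  104.97] F fix [-4.11 -7.05] 3.65 M [-1.27  0.23 -0.13] gap 35.9
```

Emit:
carry_out(increments=[[[0.001, 0.0002, 0], [0, 0.002, 0], 1], [[0.001, 0.0002, 0], [0, 0.002, 0], 1], [[0.001, 0.0002, 0], [0, 0.002, 0], 1]])

```text
time: 15.85
tool_pos: [527.7, 109.1, 40.9]
tcp_rot: [-179.8, 0.3, 105.0]
ft_force: [-2.0, -9.2, 3.9]
finger_gap: 35.5
```

```bash
python3 -c "
from m import *
st()"
```

```text
t 15.85 fix xy [8.94 4.37] z 40.9 rot [-179.8     0.26  104.95] F fix [-4.27 -8.33] 3.88 M [-1.38  0.23 -0.12] gap 35.5
```

Emit:
carry_out(increments=[[[0.0002, 0.0001, 0], [0, 0, 0], 1], [[0, 0, 0], [0, 0, 0], 1], [[0, 0, 0], [0, 0, 0], 0.58], [[0, 0, 0], [0, 0, 0], 0.5], [[0, 0, 0], [0, 0, 0], 0.5], [[0, 0, 0], [0, 0, 0], 0.5]])

```text
time: 16.45
tool_pos: [528.1, 110.7, 40.7]
tcp_rot: [-179.9, 0.2, 105.0]
ft_force: [-0.0, 0.0, -0.0]
finger_gap: 42.3
```

```bash
python3 -c "
from m import *
st()
s=r.snapshot('wrist');crop(s['image'],210,70,480,300,2.9,'w11c.png')"
```

```text
t 16.45 fix xy [9.75 5.77] z 40.7 rot [-1.7990e+02  1.5000e-01  1.0497e+02] F fix [-0.    0.02] -0.03 M [ 0.02 -0.01 -0.03] gap 42.3
```

View pics/w11c.png

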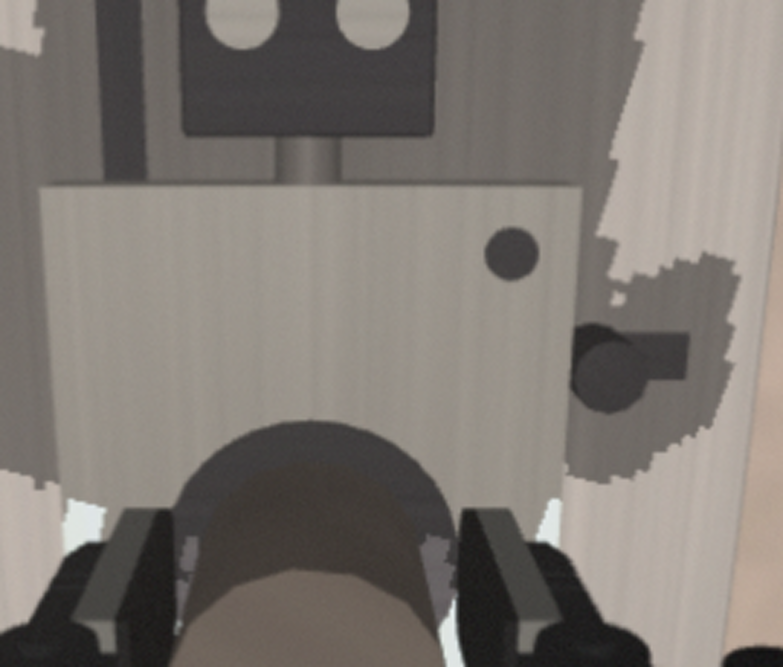

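Emit:
carry_out(increments=[[[0, 0, 0], [0, 0, 0], 0.3], [[0, 0, 0], [0, 0, 0], 0.3], [[0, 0, -0.005], [0, 0, 0], 0.3], [[0, 0, -0.015], [0, 0, 0], 0.3], [[0, 0, -0.03], [0, 0, 0], 0.3], [[-0.005, 0, -0.04], [0, 0, 0], 0.2], [[-0.01, 0, -0.04], [0, 0, 0], 0.2], [[-0.01, 0, -0.04], [0, 0, 0], 0.2], [[-0.01, 0, -0.03], [0, 0, 0], 0.2], [[0, 0, 0], [0, 0, 0], 0.2], [[0, 0, 0], [0, 0, 0], 0.2]])

```text
time: 17.6
tool_pos: [536.9, 76.6, 257.7]
tcp_rot: [179.8, 0.2, 105.0]
ft_force: [-0.4, -0.3, 0.0]
finger_gap: 68.2
```

```bash
python3 -c "
from m import *
import pickle
st()
s=r.snapshot('wrist');cv2.imwrite('pics/w12.png',s['image']);pickle.dump(s,open('w12.pkl','wb'))
s=r.snapshot('side');crop(s['image'],240,140,400,300,5,'s12.png')"
```

```text
t 17.6 fix xy [  9.38 -29.38] z 257.7 rot [179.83   0.21 105.02] F fix [-0.45 -0.17] 0.03 M [-0.03  0.06  0.01] gap 68.2
```

View pics/w12.png

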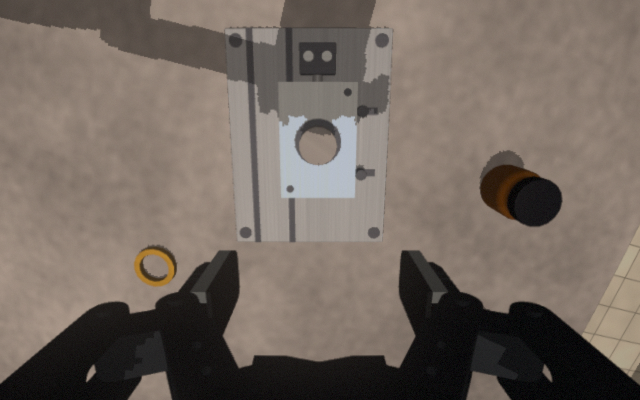

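View pics/s12.png

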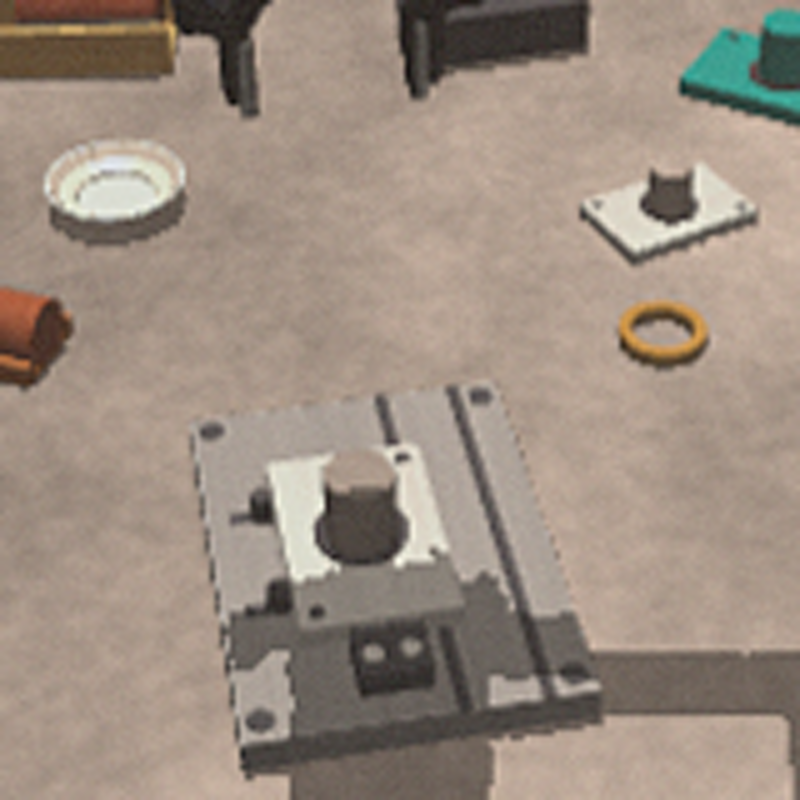

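```bash
python3 -c "
from m import *
import pickle
s=pickle.load(open('w12.pkl','rb')); crop(s['image'],265,65,395,205,5.5,'w12c.png')"
```

```text
(no output)
```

View pics/w12c.png

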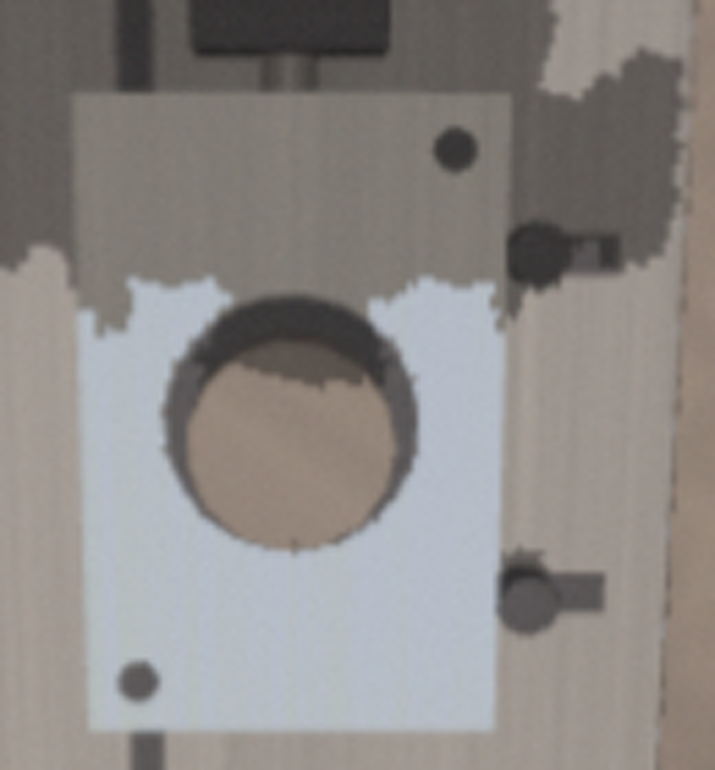

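```bash
python3 -c "
from m import *
import pickle
s=pickle.load(open('w12.pkl','rb'))
g=lambda x,y:(x/5.5+265-.4,y/5.5+65-.4)
print('edge',fx(s,g(290,92),32),'block top front',fx(s,g(290,46),35),'block bottom front',fx(s,g(290,54),20))
c=[fx(s,g(*p),32) for p in [(72,93),(511,93),(494,730),(90,732)]];print(c,np.mean(c,0))
print('pins',fx(s,g(537,255),34),fx(s,g(527,602),34))
"
```

```text
edge [ 9.4  61.93] block top front [ 9.4  69.65] block bottom front [ 9.39 69.5 ]
[array([-30.17,  61.8 ]), array([49.53, 61.89]), array([ 49.59, -57.73]), array([-29.98, -58.17])] [9.7425 1.9475]
pins [54.88 33.21] [ 55.02 -31.74]
```

Both pins are flush along the edge, and the plate-to-block distance matches contact to within about 0.7 mm. Nothing else has moved, so I'm handing in.

```bash
python3 -c "
from m import *
st(); print(r.hand_in())"
```

```text
t 17.7 fix xy [  9.21 -29.11] z 256.6 rot [179.89   0.2  105.05] F fix [0.06 0.04] -0.47 M [ 0.01 -0.06 -0.01] gap 68.4
the job is handed in; nothing more can be done
None
```

I gripped the larger white carrier by its core and set it down softly on the bed, clear of the pins and the stop. I released it there, regripped at 20 N and pressed it on the pins with about 8 N total at the wrist. I then slid it along the pins until it bore on the end stop, with about 8 N total of which roughly 3.5 N was sliding friction. After that I released it, lifted clear and handed in at 17.7 s.

**Last checks:**
- **Pins:** in the last wrist picture the long side runs flush with both pins. The measured pin-centre to side distance was about 5.4 mm against a nominal 6 mm, which is within camera error.
- **End stop:** the short side measured 7.6–7.7 mm from the block, where 7 mm would be contact. This 0.6 mm difference is within the error I expect of the cameras, and close-ups just before contact and just after release showed any gap to be under about 0.4 mm. I did not press the stop again after lifting off.
- **Release and bystanders:** wrist force was near zero after release. The dish, core piece and ring look unmoved in the last side view. I saw no contact with anything else, but did not measure each bystander.

**Disagreement:** the stop was felt about 2.5 mm further along in arm coordinates than the cameras had suggested, and the pins about 0.7 mm. I went by feel.

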